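# Strip the filter tower for drying

### The arm

A 6-joint arm with a two-finger parallel gripper is mounted at the origin on the work surface. World frame = base frame: x ahead of the robot, y to its left, z up, the work surface at z = 0. Lengths are in m, angles in rad, forces in N, time in s.
With the tool pointing down it reaches from about 0.35 to 0.975 m from the base axis. Payload 4.9 kg.
Tool frame: the origin (TCP) lies at the very end of the fingers, on their centre line; the grasp point (between the pads) lies 19 mm behind it; z points along the fingers, y is the line along which they close (so a half turn about z gives the same grasp; the last joint's range is limited). The gripper opens to 85 mm and grips with 20 to 120 N. Pads are 22 mm wide; open, the fingers measure 114 mm over their backs; the gripper's body (76 mm by 85 mm) begins 54 mm behind the grasp point. The pads swing forward as they close: fully open they stand 13 mm farther back than shut.
Start: joints at [-1.234, 0.053, 1.613, -0, 1.476, -0.119], TCP at [0.275, -0.561, 0.206] pointing down, gripper open.
Joint ranges: [-3.01, 3.01], [-1.01, 2.22], [0.06, 2.58], [-1.02, 4.17], [0.09, 2.62], [-3.14, 3.14]. Speed limits (rad/s): [2.57, 2.57, 3.14, 3.14, 3.14, 3.14].

### API

Orientations are given as a unit quaternion [w, x, y, z].
In Python, from plant import manip gives the robot as it stands.
- The arm moves only by the tool move_arm, never from a script. Its argument "plan" is a list that holds one entry, the list of rows, each a list of 7 numbers: the shift along the tool's x, y, z as a fraction of full scale, then the turn, a rotation vector about the tool's x, y, z as a fraction of full scale, then the closure, from 0 (fully open) to 1 (shut). In form: [[[dx, dy, dz, wx, wy, wz, fingers], ...]]. A call has exactly 10 rows; each row shifts and turns the commanded pose from where the row before left it, along the tool's axes as they then stand; what a row does not reach is not made up. Full scale, the value 1, is 0.12 m for a shift and 0.15 rad for a turn. A row lasts 1/8 s, in which the tool goes at most 62.5 mm and 10.7 degrees, less where a joint would pass 70% of its speed; a pose out of reach is approached as far as the arm can. A call with a number of a shift or a turn outside -1 to 1 is refused whole. A call with a gripper value outside its range is refused whole. The fingers move at their own pace and stop on an object; the grip force is fixed at half the most. Time passes only in rows, so rows that do not move let the fingers close, or fill a call up. It gives the time, the measured TCP pose, the force, the opening and the grip force at its end, in the units of the state.
- manip.state(): the state, without advancing time (a new reading comes with each control period).
- manip.grab_frame(name): name is "side" or "top"; returns a dict with "pixels" (400x640x3 uint8, blue, green, red), "depth" (400x640 float32, m along the optical axis (not along the pixel's ray), 0 where there is no reading), "vfov" (degrees; the focal length in pixels is half the picture's height over the tangent of half this angle, whatever the lens; pixels are square), "cx", "cy" (the principal point, pixels), "view" (4x4, takes a point from world to camera coordinates). Camera axes: x right, y down, z forward; pixel columns grow to the right and rows downward; lengths in m; the calibration is good to about 2 mm. A picture is of the moment at which its call begins.
- manip.job_done(): hands the job in; it is judged then, once.
The state is a dict: "time": time; "joint_pos": joint angles; "joint_vel": joint speeds; "joint_efforts": joint torques, N m; "tool_pos": TCP position; "tool_rot": TCP orientation; "contact_force": force on the tool from outside, world axes, zero at the start; "ft_torque": the same for the moment, N m; "gripper_width": opening from 0.0 (shut) to 1.0 (fully open); "grasp_force": force on a finger pad.
Only numpy, scipy, OpenCV 4.12 (cv2) and the standard library are available. Lean on these libraries where they do the work, as an engineer would, in place of code of your own. Each camera call takes 0.05 s, during which the arm holds its last target. There are 200 camera calls.

### The job

Take the steel filter tower apart from the top and set its four pieces out to dry: the lid, knob up, wholly on the white tile; the cup upright over the drying peg, standing on the stand's plate; the support plate flat on the floor of the enamel dish, right way up as it comes; and the base with its stem down the hole of the four-legged stand, flange flat on the top. Set each piece down without dropping it, and leave the small amber bottle standing where it is.

Things in the scene. Friction and masses are not known exactly. Their poses are not given: they have to be found in the camera images.
- lid: steel lid with an upright black knob, the top piece of the filter tower. Disc 52 mm diameter, 5 mm thick; knob 20 mm diameter, from 5 to 29 mm above the origin; a plug 44 mm in diameter reaches 4 mm below the disc (loose in the cup's mouth). Origin: centre of the disc's underside (it rests on the cup's rim), z up through the knob. On a flat surface the origin stands 4 mm high. About 0.1 kg.
- cup: open steel cup (funnel barrel), a straight tube 85 mm tall under the lid. Outside 54 mm, but its top 25 mm is a thicker collar 58 mm in diameter (60 to 85 mm above the origin); mouth 48 mm. Its foot has a round opening of 38 mm right through the bottom (foot ring 6 mm thick). Origin: centre of the underside of the foot, z up. It stands loose in the support plate's shallow recess. About 0.24 kg.
- screen: support plate, a round steel disc 65 mm in diameter and 10 mm thick (floor 6 mm, with a raised lip 3 mm wide and 4 mm high around it, inside which the cup stands; the small holes show once the cup is off). Below it a stub 32 mm in diameter and 5 mm long sits loosely in the base's collar. Origin: centre of the disc's underside, z up; on a flat surface it stands 5 mm high, on its stub. The disc overhangs the base's 44 mm collar, free underneath for 18 mm. About 0.16 kg.
- base: base of the tower, steel: flange 74 mm in diameter and 8 mm thick, above it an upright open collar 44 mm in outside diameter from 8 to 26 mm above the origin (wall 3 mm), below it a straight stem 14 mm in diameter and 45 mm long. Origin: centre of the flange's underside, z up. The stem stands loosely (20 mm bore) in the receiver, the flange on its top. About 0.26 kg.
- receiver: fixed steel receiver under the tower: round foot 96 mm, body 60 mm in diameter, top at 75 mm with a 20 mm bore; a short hose barb reaches 62 mm from the axis at 35 mm height along its +x. Origin: centre of its underside, on the counter. Stays where it is.
- tile: fixed plain white ceramic tile, 80 x 80 mm and 8 mm thick, lying flat; place for the lid. Origin: centre of its underside; x, y along its edges.
- peg_stand: fixed white drying stand: a plate 100 x 100 mm and 10 mm thick with one upright peg in its middle, 16 mm in diameter, tapered at the tip, which is 70 mm above the counter; place for the cup, whose foot then stands on the plate. Origin: centre of its underside.
- dish: fixed shallow round white enamel dish, 158 mm across the rim, 18 mm tall, wall 4 mm, flat floor 140 mm across and 4 mm above the counter; place for the support plate. Origin: centre of its underside.
- holder: fixed white stand: a flat top 90 x 90 mm, its upper face 70 mm above the counter, on four legs, with one round through hole 34 mm in diameter in the middle; place for the base, whose stem hangs in the hole while its flange lies on the top. Origin: centre of its underside, on the counter under the hole.
- amber: small amber glass dropper bottle, 32 mm in diameter, 72 mm tall, loose, standing among the task's things; not to be knocked over or pushed away. Origin: centre of its underside.
There are look-alikes about, which are no part of the job. What is shaped like the lid but blue or green is not meant.

How it is judged:
At the end, for the whole second after the job is handed in: Lid knob up on the tile (15 mm each way of centre); cup upright over the peg on its plate (13 mm); support plate flat, right way up, on the dish floor (39 mm); base stem down in the holder's hole, flange on top (12 mm). Each within 4 mm of seated height, 0.1 rad of upright, released, at rest (z of lid in the frame of tile between 0.008 and 0.016 m and x of lid in the frame of tile between -0.015 and 0.015 m and y of lid in the frame of tile between -0.015 and 0.015 m and angle between each of lid, cup, screen, base's own z axis and vertical below 0.1 rad and linear speed of each of lid, cup, screen, base below 0.02 m/s and angular speed of each of lid, cup, screen, base below 0.3 rad/s and z of cup in the frame of peg_stand between 0.006 and 0.014 m and horizontal distance between cup and peg_stand below 0.013 m and z of screen in the frame of dish between 0.005 and 0.013 m and horizontal distance between screen and dish below 0.039 m and z of base in the frame of holder between 0.066 and 0.074 m and horizontal distance between base and holder below 0.012 m); the robot touches nothing.
It fails at once if the small amber bottle is tipped over or pushed more than 25 mm from where it stood (distance of amber from where it was at the start of the episode above 0.025 m or angle between amber's own z axis and vertical above 0.35 rad).
It fails at once if the lid is dropped on the tile: it comes down the last 25 mm faster than 0.65 m/s (z of lid in the frame of tile below 0.037 m and horizontal distance between lid and tile below 0.03 m and linear speed of lid above 0.65 m/s).
It fails at once if the cup is dropped down the peg: it comes down the last 25 mm faster than 0.65 m/s (z of cup in the frame of peg_stand below 0.035 m and horizontal distance between cup and peg_stand below 0.03 m and linear speed of cup above 0.65 m/s).
It fails at once if the support plate is dropped into the dish: it comes down the last 25 mm faster than 0.65 m/s (z of screen in the frame of dish below 0.034 m and horizontal distance between screen and dish below 0.039 m and linear speed of screen above 0.65 m/s).
It fails at once if the base is dropped into the holder: it comes down the last 25 mm faster than 0.65 m/s (z of base in the frame of holder below 0.095 m and horizontal distance between base and holder below 0.03 m and linear speed of base above 0.65 m/s).
It also fails if it takes over 128 s, if anything falls off the work surface, if the arm or the gripper's body presses on something with over 40 N, if the wrist force passes 120 N, or if a joint passes its speed limit or range.

## Working session

There is one attempt and no reset: what is moved stays moved. The work goes in short steps, Python scripts to look and compute and a tool call to move; the robot and the scene stay as the last step left them, time stands still between calls to the robot, and variables do not carry over. Pictures are saved under pics/ and viewed, at most 18 in all, crops included, and the job is handed in when it is done.

Besides the shell and the picture viewer there is one more tool, called after ">>>" by a JSON object that holds its "api" and its "payload", one argument or row to a line. move_arm: Moves the arm, as the interface text tells. Its arguments: {"type":"object","properties":{"plan":{"type":"array"}},"required":["plan"]}

```bash
mkdir -p pics; ls
cat > h.py <<'E'
import numpy as np, cv2
from plant import manip
def grab(n):
    f=manip.grab_frame(n); im=np.array(f["pixels"]); d=np.array(f["depth"])
    F=im.shape[0]/2/np.tan(np.radians(f["vfov"])/2)
    return im,d,F,f["cx"],f["cy"],np.array(f["view"])
def cloud(g):
    im,d,F,cx,cy,V=g
    v,u=np.mgrid[:d.shape[0],:d.shape[1]]
    p=np.stack([(u-cx)/F*d,(v-cy)/F*d,d],-1)
    P=(p-V[:3,3])@V[:3,:3]
    P[d<=0]=np.nan
    return P
E
python3 - <<'E'
from h import *
for n in("side","top"):
    g=grab(n); cv2.imwrite(f"pics/{n}0.png",g[0]); np.savez(f"{n}0.npz",P=cloud(g),im=g[0]); print(n,g[2:])
s=manip.state(); print(s)
E
```

```text
pics
side (np.float64(389.85957761584285), 318.5957936533616, 200.99344314324398, array([[-0.98009215, -0.19704108,  0.02437584,  0.49945574],
       [-0.11835151,  0.48123671, -0.86856442,  0.13578517],
       [ 0.15941232, -0.85415809, -0.49497644,  1.2260011 ],
       [ 0.        ,  0.        ,  0.        ,  1.        ]]))
top (np.float64(476.98080691495966), 329.83967921172547, 201.39991717333896, array([[-0.01352395, -0.99980994, -0.01404253,  0.06529056],
       [-0.99492138,  0.01485606, -0.09955273,  0.4907271 ],
       [ 0.09974242,  0.01262487, -0.99493319,  1.59611721],
       [ 0.        ,  0.        ,  0.        ,  1.        ]]))
{'time': 0.1, 'joint_pos': array([-1.23397091e+00,  5.33019589e-02,  1.61418352e+00,  4.72662600e-06,
        1.47602057e+00, -1.19020389e-01]), 'joint_vel': array([ 2.54513748e-05, -1.17773555e-03, -3.60076465e-03,  1.62565052e-04,
       -6.08440461e-05,  8.23467175e-04]), 'joint_efforts': array([-3.65291389e-04, -3.94910073e+01, -3.71360350e+01, -7.39865914e-05,
        3.97666823e-03, -2.67874320e-06]), 'tool_pos': array([ 0.27491974, -0.56058805,  0.2049631 ]), 'tool_rot': array([-9.51284270e-04,  9.74137431e-01,  2.25954312e-01, -1.01642238e-04]), 'contact_force': array([ 0.61142675,  0.44682507, -0.13687613]), 'ft_torque': array([ 0.05811269,  0.05163887, -0.03000986]), 'grasp_force': 0.0, 'gripper_width': 0.9995403327316655}
```

View pics/top0.png

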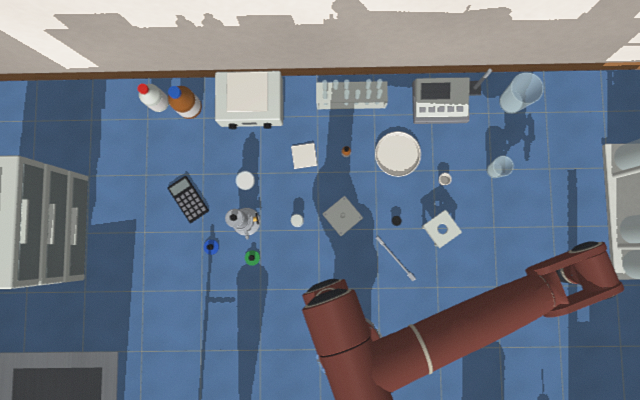

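View pics/side0.png

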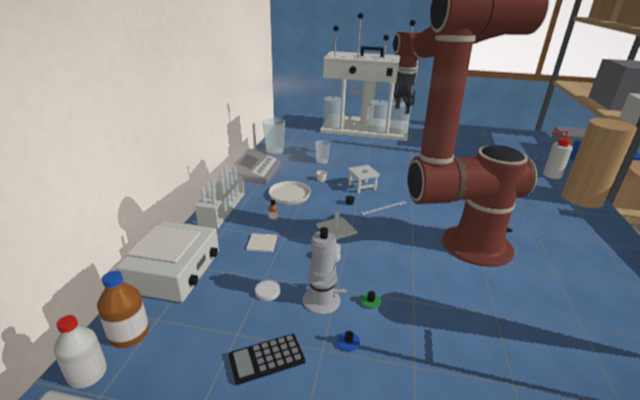

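The top view shows the tower at (243,220), tile (304,155), amber bottle (346,152), dish (398,153), peg stand (343,215, in shadow) and holder (442,228). The blue and green lids at (211,245) and (252,257) are decoys. The side view agrees: tower at (322,270), holder at (363,175).

Run:
```python
from h import *
for n in("top","side"):
    D=np.load(n+"0.npz"); P=D["P"]; im=D["im"]
    if n=="top":
        rois=dict(tile=(285,135,324,174,.005,.03),peg=(318,190,368,240,.006,.02),pegtip=(318,190,368,240,.04,.09),dish=(370,125,426,182,.013,.03),holder=(418,205,468,252,.06,.085),amber=(336,140,356,164,.04,.09),foot=(220,200,270,245,.08,.09),twr=(220,200,270,245,.19,.25))
    else:
        rois=dict(tile=(240,228,282,256,.005,.03),pegtip=(315,205,360,240,.03,.09),peg=(312,205,362,245,.006,.018),holder=(340,160,385,195,.06,.08),dish=(264,176,316,206,.013,.025),amber=(262,198,282,222,.03,.09))
    for k,(a,b,c,d,lo,hi) in rois.items():
        q=P[b:d,a:c].reshape(-1,3); q=q[(q[:,2]>lo)&(q[:,2]<hi)]
        if len(q)<3: print(n,k,len(q)); continue
        (rx,ry),(w,h),ang=cv2.minAreaRect((q[:,:2]*1000).astype(np.float32))
        print(n,k,len(q),"rect",round(rx,1),round(ry,1),round(w,1),round(h,1),round(ang,1),"med",q.mean(0).round(4),"z",np.percentile(q[:,2],[5,50,95]).round(4))
# tower: rows in both
P=np.load("side0.npz")["P"]
for z in np.arange(0.0,.26,.01):
    q=P[220:315,298:348].reshape(-1,3); q=q[abs(q[:,2]-z)<.005]
    if len(q)>5: print("tw",round(z,3),len(q),np.percentile(q[:,0],[3,97]).round(4),np.percentile(q[:,1],[3,97]).round(4))
P=np.load("top0.npz")["P"]
q=P[195:245,215:270].reshape(-1,3)
for lo,hi in((.215,.24),(.18,.21),(.10,.18),(.075,.1),(.02,.07),(.005,.018)):
    r=q[(q[:,2]>lo)&(q[:,2]<hi)]
    if len(r): print(lo,len(r),r.mean(0).round(4),np.percentile(r,[3,97],axis=0).round(4))
for n,box in(("top",(195,120,475,275)),("side",(230,140,420,330))):
    a,b,c,d=box; im=np.load(n+"0.npz")["im"][b:d,a:c]
    cv2.imwrite(f"pics/{n}_crop.png",cv2.resize(im,None,fx=2.8,fy=2.8,interpolation=cv2.INTER_CUBIC))
```

```text
top tile 377 rect 660.5 146.2 132.4 134.4 89.4 med [0.655  0.1478 0.0086] z [0.0053 0.0078 0.0142]
top peg 692 rect 449.5 15.5 167.1 158.2 88.8 med [0.4433 0.0178 0.01  ] z [0.0064 0.0096 0.0149]
top pegtip 18 rect 443.5 18.0 13.5 9.7 89.4 med [0.4431 0.0182 0.0632] z [0.0421 0.0642 0.0711]
top dish 180 rect 653.4 -176.5 154.9 155.3 88.3 med [ 0.6591 -0.1773  0.0169] z [0.0134 0.0168 0.0217]
top holder 692 rect 392.3 -308.0 90.4 92.5 34.2 med [ 0.3923 -0.3076  0.0685] z [0.0626 0.0685 0.0742]
top amber 60 rect 663.6 0.9 27.3 28.1 88.3 med [0.6618 0.0022 0.0548] z [0.0418 0.051  0.0726]
top foot 56 rect 426.2 337.5 47.8 71.4 76.4 med [0.4231 0.3296 0.0832] z [0.0807 0.0827 0.0873]
top twr 245 rect 429.7 348.9 55.0 51.8 55.9 med [0.4291 0.3474 0.1994] z [0.1911 0.1964 0.2207]
side tile 402 rect 666.0 148.1 92.5 90.2 7.4 med [0.6586 0.1508 0.0078] z [0.0058 0.0077 0.0099]
side pegtip 54 rect 448.7 19.8 13.4 14.6 68.8 med [0.4476 0.0219 0.0506] z [0.0323 0.051  0.0676]
side peg 402 rect 446.9 19.7 99.7 103.1 40.3 med [0.4428 0.0188 0.0094] z [0.0068 0.0094 0.012 ]
side holder 279 rect 39
[... 1064 characters left out ...]
tw 0.18 94 [0.4056 0.4595] [0.3541 0.3782]
tw 0.19 127 [0.4063 0.4598] [0.3406 0.3769]
tw 0.2 181 [0.4109 0.4552] [0.3313 0.3725]
tw 0.21 30 [0.4243 0.4401] [0.3513 0.3589]
tw 0.22 40 [0.4254 0.4406] [0.3417 0.3589]
0.215 31 [0.4293 0.3485 0.22  ] [[0.4206 0.34   0.2156]
 [0.4385 0.3555 0.2243]]
0.18 246 [0.4288 0.3466 0.1943] [[0.4041 0.3229 0.1851]
 [0.4535 0.373  0.2014]]
0.1 125 [0.423  0.3306 0.126 ] [[0.3987 0.3183 0.103 ]
 [0.4565 0.3557 0.1773]]
0.075 84 [0.4252 0.3301 0.0825] [[0.3945 0.313  0.0755]
 [0.4653 0.3639 0.0947]]
0.02 78 [0.4133 0.322  0.0403] [[0.3712 0.3012 0.0273]
 [0.4511 0.3453 0.0488]]
0.005 230 [0.4255 0.354  0.0079] [[0.3553 0.2785 0.0051]
 [0.5085 0.4512 0.0134]]
```

View pics/top_crop.png

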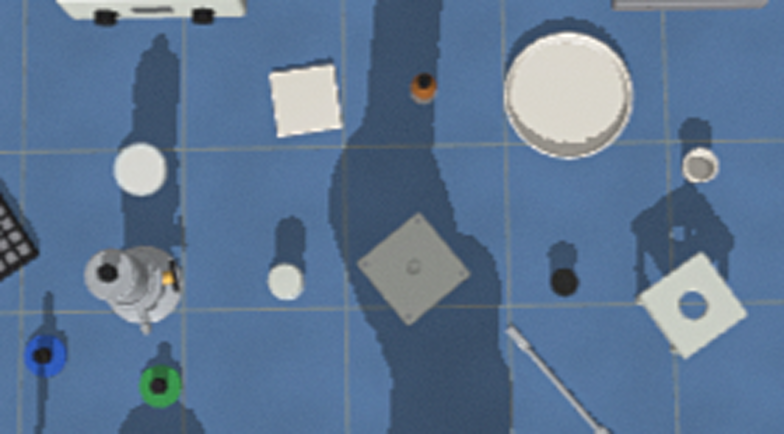

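View pics/side_crop.png

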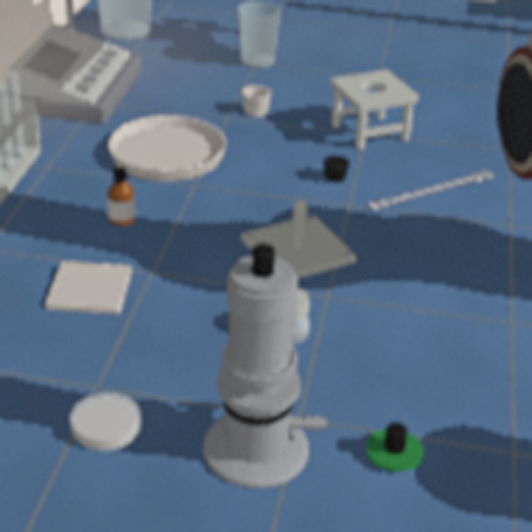

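>>> {"api": "move_arm", "payload": {
  "plan": [
    [[0,0,-0.4,0,0,1,0],[0,0,-0.4,0,0,1,0],[0.1,0,0,0,0,1,0],[0.16,-0.3,0,0,0,0.04,0],[0.16,-0.47,0,0,0,0,0],[0.16,-0.47,0,0,0,0,0],[0.16,-0.47,0,0,0,0,0],[0.16,-0.47,0,0,0,0,0],[0.16,-0.47,0,0,0,0,0],[0.16,-0.47,0,0,0,0,0]]
  ]
}}

```text
time: 1.35
tool_pos: [0.4213, -0.1829, 0.3017]
tool_rot: [-0.0, 1.0, -0.0, -0.0]
contact_force: [0.4, -1.0, -0.8]
gripper_width: 0.996
grasp_force: 0.0
```

Run:
```python
from h import *
s=manip.state(); print(s["joint_pos"].round(3),s["tool_pos"].round(4),s["tool_rot"].round(4))
for n,(a,b,c,d) in dict(top=(285,135,324,174),side=(240,228,282,256)).items():
    D=np.load(n+"0.npz"); P=D["P"][b:d,a:c]; im=D["im"][b:d,a:c].astype(int)
    m=(im.min(-1)>130); q=P[m]; q=q[~np.isnan(q[:,0])]
    print(n,m.sum(),cv2.minAreaRect((q[:,:2]*1000).astype(np.float32)),q.mean(0))
D=np.load("side0.npz"); P=D["P"][176:206,264:316]; im=D["im"][176:206,264:316].astype(int); q=P[im.min(-1)>140]; q=q[q[:,2]<.03];print(cv2.minAreaRect((q[:,:2]*1000).astype(np.float32)))
```

```text
[-0.572 -0.394  1.85   0.     1.685  1.   ] [ 0.4213 -0.1829  0.3017] [-1.e-04  1.e+00 -3.e-04 -0.e+00]
top 551 ((645.3578491210938, 145.91400146484375), (103.21231842041016, 82.92912292480469), 7.461102485656738) [0.65489464 0.1464726  0.00611277]
side 463 ((658.0206298828125, 149.10272216796875), (80.60377502441406, 86.12522888183594), 6.706730365753174) [0.65669775 0.15303591 0.00698635]
((660.0975341796875, -174.96832275390625), (150.15296936035156, 159.37118530273438), 40.78559494018555)
```

>>> {"api": "move_arm", "payload": {
  "plan": [
    [[0.08,-0.5,0,0,0,0,0],[0,-0.5,0,0,0,0,0],[0,-0.5,0,0,0,0,0.3],[0,-0.5,0,0,0,0,0.3],[0,-0.5,0,0,0,0,0.3],[0,-0.5,0,0,0,0,0.3],[0,-0.5,0,0,0,0,0.3],[0,-0.5,0,0,0,0,0.3],[0,-0.3,0,0,0,0,0.3],[0,-0.125,0,0,0,0,0.3]]
  ]
}}

```text
time: 2.6
tool_pos: [0.4303, 0.3476, 0.3012]
tool_rot: [0.001, 1.0, 0.001, -0.001]
contact_force: [0.9, -0.3, 0.6]
gripper_width: 0.699
grasp_force: 0.0
```

Run:
```python
from h import *
s=manip.state(); print(s["joint_pos"].round(3),s["tool_pos"].round(4),s["gripper_width"])
g=grab("side");P=cloud(g); x,y,z=s["tool_pos"]
m=(abs(P[...,0]-x)<.08)&(abs(P[...,1]-y)<.08)&(P[...,2]>.19)&(P[...,2]<.42)
v,u=np.where(m);print(u.min(),u.max(),v.min(),v.max())
for zz in np.arange(.2,.4,.01):
    q=P[m]; q=q[abs(q[:,2]-zz)<.005]
    if len(q): print(zz.round(2),len(q),q.min(0).round(3),q.max(0).round(3))
c=g[0][130:300,250:390]; cv2.imwrite("pics/s1.png",cv2.resize(c,None,fx=3.5,fy=3.5,interpolation=cv2.INTER_CUBIC))
```

```text
[ 0.545 -0.156  1.658 -0.     1.642  2.114] [0.4303 0.3476 0.3012] 0.6990499408829509
311 338 136 246
0.2 183 [0.408 0.324 0.195] [0.457 0.375 0.205]
0.21 31 [0.424 0.351 0.205] [0.44  0.36  0.215]
0.22 40 [0.424 0.34  0.215] [0.441 0.359 0.222]
0.33 24 [0.421 0.311 0.33 ] [0.442 0.385 0.335]
0.34 56 [0.42  0.311 0.335] [0.442 0.394 0.345]
0.35 68 [0.42  0.315 0.345] [0.443 0.394 0.355]
0.36 63 [0.42  0.315 0.355] [0.441 0.393 0.365]
0.37 23 [0.418 0.311 0.365] [0.441 0.394 0.374]
0.38 75 [0.418 0.309 0.375] [0.445 0.412 0.385]
0.39 70 [0.415 0.317 0.385] [0.442 0.413 0.395]
```

View pics/s1.png

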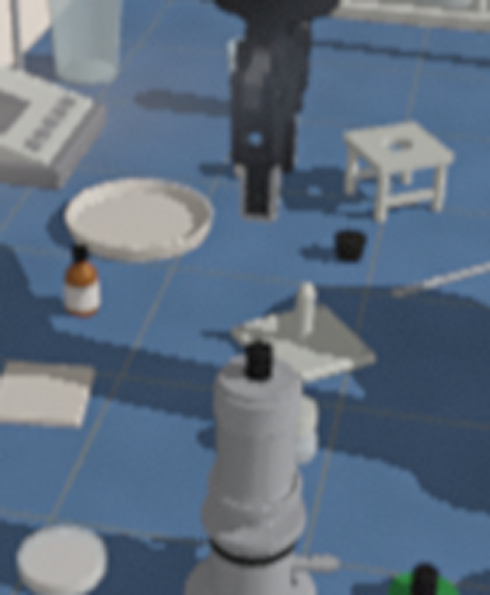

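Run:
```python
from h import *
g=grab("side");im,d,F,cx,cy,V=g;P=cloud(g)
for p in((.431,.385,.301),(.431,.385,.306),(.431,.385,.33),(.431,.311,.306)):
    c=V[:3,:3]@p+V[:3,3]; print(p,(c[0]/c[2]*F+cx).round(1),(c[1]/c[2]*F+cy).round(1))
for v in range(176,202,2): print(v,im[v,316:334:3].max(-1),P[v,324].round(3),d[v,324])
```

```text
(0.431, 0.385, 0.301) 322.7 205.1
(0.431, 0.385, 0.306) 322.7 203.0
(0.431, 0.385, 0.33) 323.1 192.9
(0.431, 0.311, 0.306) 328.9 187.1
176 [75 49 47 44 54 40] [0.426 0.409 0.381] 0.75611514
178 [ 97  97  39  38 108  42] [0.429 0.39  0.367] 0.77929616
180 [103  98  41  39 119  84] [0.429 0.39  0.362] 0.782099
182 [134 101  39  36 113  92] [0.429 0.393 0.359] 0.78103006
184 [141 100  40  38 115  89] [0.429 0.391 0.354] 0.7852275
186 [141  99  38  39 119  91] [0.428 0.394 0.351] 0.78396255
188 [143  97  40  35 119 110] [0.429 0.388 0.344] 0.7925497
190 [144  96  43  40 127 139] [0.428 0.393 0.342] 0.7890324
192 [146 128 111 102 132 144] [0.429 0.384 0.332] 0.80253595
194 [145 146 146 143 144 145] [ 0.531 -0.214 -0.004] 1.4952626
196 [145 146 147 147 145 145] [ 0.526 -0.187  0.003] 1.4682957
198 [147 147 148 147 146 145] [ 0.525 -0.179 -0.002] 1.4637012
200 [149 149 148 148 145 145] [ 0.522 -0.166 -0.003] 1.452392
```

The side view shows the tower's knob at crop (258,360) and the fingers ending around crop row 218. That puts the tip at z≈0.33, higher than the TCP reading, so I'll measure the tip at a few openings.

>>> {"api": "move_arm", "payload": {
  "plan": [
    [[0.01,0,0,0,0,0,1],[0,0,0,0,0,0,1],[0,0,0,0,0,0,1],[0,0,0,0,0,0,1],[0,0,0,0,0,0,1],[0,0,0,0,0,0,1],[0,0,0,0,0,0,1],[0,0,0,0,0,0,1],[0,0,0,0,0,0,1],[0,0,0,0,0,0,1]]
  ]
}}

```text
time: 3.95
tool_pos: [0.4321, 0.3462, 0.3021]
tool_rot: [-0.0, 1.0, -0.0, 0.0]
contact_force: [0.4, -0.2, -0.0]
gripper_width: 0.002
grasp_force: 0.0
```

```bash
cat > tip.py <<'E'
from h import *
s=manip.state(); g=grab("side");im,d,F,cx,cy,V=g;P=cloud(g); x,y,z=s["tool_pos"]
m=(abs(P[...,0]-x)<.04)&(abs(P[...,1]-y)<.08)&(P[...,2]>z-.01)&(P[...,2]<z+.1)
q=P[m]; near=q[q[:,1]>y]
print(s["tool_pos"].round(4),s["gripper_width"].round(3),"lowest",np.sort(near[:,2])[:12].round(4))
lo=near[near[:,2]<near[:,2].min()+.02]; print("x",np.percentile(lo[:,0],[3,97]).round(4),"y",np.percentile(lo[:,1],[3,97]).round(4))
E
python3 tip.py
```

```text
Traceback (most recent call last):
  File "tip.py", line 5, in <module>
    print(s["tool_pos"].round(4),s["gripper_width"].round(3),"lowest",np.sort(near[:,2])[:12].round(4))
                                 ^^^^^^^^^^^^^^^^^^^^^^^^
AttributeError: 'float' object has no attribute 'round'
```

>>> {"api": "move_arm", "payload": {
  "plan": [
    [[0,0,0,0,0,0,0.5],[0,0,0,0,0,0,0.5],[0,0,0,0,0,0,0.5],[0,0,0,0,0,0,0.5],[0,0,0,0,0,0,0.5],[0,0,0,0,0,0,0.5],[0,0,0,0,0,0,0.5],[0,0,0,0,0,0,0.5],[0,0,0,0,0,0,0.5],[0,0,0,0,0,0,0.5]]
  ]
}}

```text
time: 5.25
tool_pos: [0.4321, 0.3462, 0.3021]
tool_rot: [-0.0, 1.0, -0.0, -0.0]
contact_force: [0.5, 0.4, 0.1]
gripper_width: 0.498
grasp_force: 0.0
```

```bash
python3 tip.py
```

```text
Traceback (most recent call last):
  File "tip.py", line 5, in <module>
    print(s["tool_pos"].round(4),s["gripper_width"].round(3),"lowest",np.sort(near[:,2])[:12].round(4))
                                 ^^^^^^^^^^^^^^^^^^^^^^^^
AttributeError: 'float' object has no attribute 'round'
```

```bash
sed -i 's/s\["gripper_width"\].round(3)/round(s["gripper_width"],3)/' tip.py; python3 tip.py
python3 - <<'E'
from h import *
g=grab("side"); cv2.imwrite("pics/s2.png",cv2.resize(g[0][130:250,270:380],None,fx=5,fy=5,interpolation=cv2.INTER_NEAREST))
E
```

```text
[0.4322 0.3462 0.3021] 0.502 lowest [0.3284 0.3287 0.3288 0.3291 0.3292 0.3292 0.3298 0.3305 0.3305 0.3306
 0.3317 0.3317]
x [0.4224 0.4438] y [0.3696 0.3821]
```

View pics/s2.png

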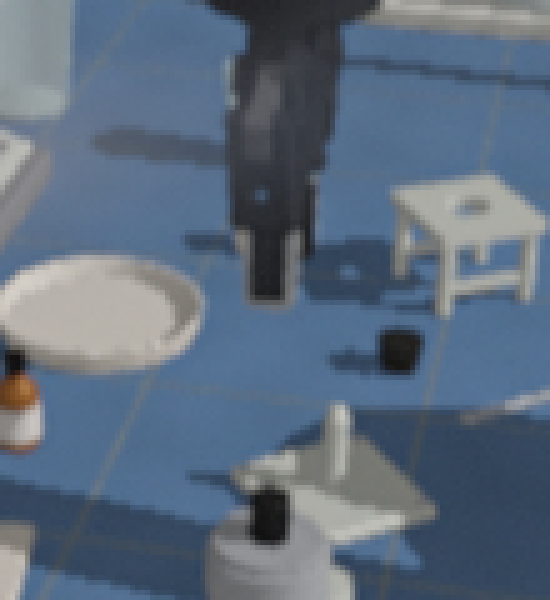

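The fingertips end at about crop (270,305), above where the TCP reading implies. I'll straddle the knob and compare the two directly.

>>> {"api": "move_arm", "payload": {
  "plan": [
    [[0,-0.015,0.3,0,0,0,0.5],[0,0,0.3,0,0,0,0.5],[0,0,0.125,0,0,0,0.5],[0,0,0,0,0,0,0.5],[0,0,0,0,0,0,0.5],[0,0,0,0,0,0,0.5],[0,0,0,0,0,0,0.5],[0,0,0,0,0,0,0.5],[0,0,0,0,0,0,0.5],[0,0,0,0,0,0,0.5]]
  ]
}}

```text
time: 6.65
tool_pos: [0.4321, 0.348, 0.2151]
tool_rot: [0.0, 1.0, -0.0, -0.0]
contact_force: [0.9, 0.3, -1.3]
gripper_width: 0.498
grasp_force: 0.0
```

```bash
python3 tip.py
python3 - <<'E'
from h import *
g=grab("side"); cv2.imwrite("pics/s3.png",cv2.resize(g[0][180:280,270:380],None,fx=5,fy=5,interpolation=cv2.INTER_NEAREST))
E
```

```text
[0.4321 0.348  0.2151] 0.498 lowest [0.2051 0.2056 0.206  0.206  0.2061 0.207  0.2072 0.2072 0.2073 0.2075
 0.2076 0.2078]
x [0.4246 0.4407] y [0.3498 0.3598]
```

View pics/s3.png

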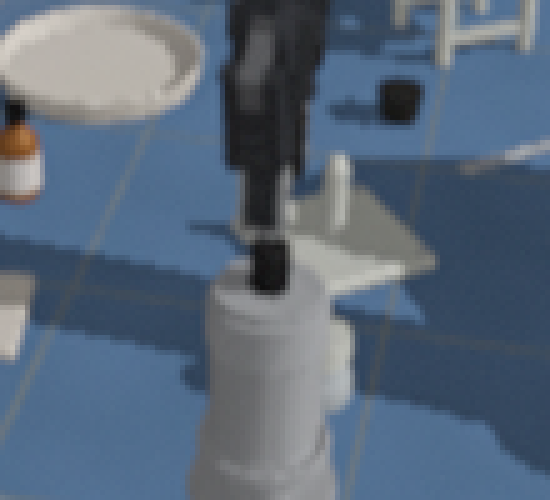

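The whole knob is still visible at crop (270,265), below the fingertips at crop row 240. So the real tip is about 25 mm above the reported TCP, and I'll go by the observed tip.

>>> {"api": "move_arm", "payload": {
  "plan": [
    [[0,0,0.15,0,0,0,0.5],[0,0,0.14,0,0,0,0.5],[0,0,0,0,0,0,0.5],[0,0,0,0,0,0,0.5],[0,0,0,0,0,0,1],[0,0,0,0,0,0,1],[0,0,0,0,0,0,1],[0,0,0,0,0,0,1],[0,0,0,0,0,0,1],[0,0,0,0,0,0,1]]
  ]
}}

```text
time: 8.0
tool_pos: [0.4327, 0.3483, 0.1813]
tool_rot: [-0.0, 1.0, -0.0, 0.001]
contact_force: [0.7, -0.9, 5.4]
gripper_width: 0.197
grasp_force: 59.1
```

```bash
python3 tip.py
python3 - <<'E'
from h import *
g=grab("side"); cv2.imwrite("pics/s4.png",cv2.resize(g[0][180:280,270:380],None,fx=5,fy=5,interpolation=cv2.INTER_NEAREST))
E
```

```text
[0.4327 0.3483 0.1813] 0.197 lowest [0.1715 0.1717 0.1717 0.1721 0.1722 0.1722 0.1723 0.1724 0.1725 0.1725
 0.1726 0.1726]
x [0.4054 0.4597] y [0.3504 0.3784]
```

View pics/s4.png

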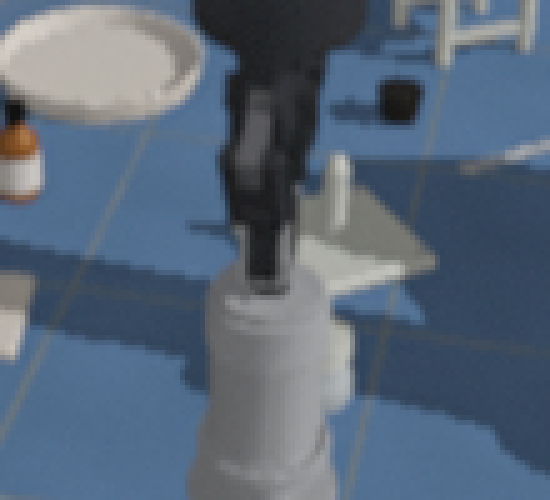

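Lid gripped: the fingers are around the knob at crop (265,270). Next I'll lift it and carry it over the tile.

>>> {"api": "move_arm", "payload": {
  "plan": [
    [[0,0,-0.15,0,0,0,1],[0,0,-0.35,0,0,0,1],[0.266,0.238,0,0,0,0,1],[0.266,0.238,0,0,0,0,1],[0.266,0.238,0,0,0,0,1],[0.266,0.238,0,0,0,0,1],[0.266,0.238,0,0,0,0,1],[0.266,0.238,0,0,0,0,1],[0.266,0.238,0,0,0,0,1],[0,0,0,0,0,0,1]]
  ]
}}

```text
time: 9.35
tool_pos: [0.6566, 0.1457, 0.2396]
tool_rot: [0.0, 1.0, -0.002, -0.001]
contact_force: [-0.5, -0.2, -1.2]
gripper_width: 0.2
grasp_force: 58.7
```

Run:
```python
from h import *
s=manip.state(); print(s["tool_pos"].round(4),s["gripper_width"],s["grasp_force"])
g=grab("side");P=cloud(g);x,y,z=s["tool_pos"]
m=(abs(P[...,0]-x)<.06)&(abs(P[...,1]-y)<.06)&(P[...,2]>z-.01)&(P[...,2]<z+.02)&(g[0].max(-1)>90)
q=P[m]; print(len(q),np.percentile(q,[2,50,98],axis=0).round(4))
# tile
m=(abs(P[...,0]-.656)<.07)&(abs(P[...,1]-.148)<.07)&(P[...,2]>.002)&(P[...,2]<.02)&(g[0].min(-1)>130)
q=P[m]; print(cv2.minAreaRect((q[:,:2]*1000).astype(np.float32)))
# cup now without lid
for n in("side","top"):
    if n=="top": g=grab(n);P=cloud(g)
    m=(abs(P[...,0]-.432)<.06)&(abs(P[...,1]-.348)<.06)&(P[...,2]>.18)&(P[...,2]<.2); q=P[m]
    print(n,len(q),cv2.minEnclosingCircle((q[:,:2]*1000).astype(np.float32)),np.percentile(q,[2,98],axis=0).round(4))
```

```text
[0.6566 0.1457 0.2396] 0.19988127503234937 58.73983698897064
122 [[0.6337 0.1264 0.2476]
 [0.6528 0.1562 0.2542]
 [0.6806 0.1707 0.2588]]
((643.84130859375, 109.72987365722656), (39.07126998901367, 18.235929489135742), 0.8776069283485413)
side 256 ((431.02838134765625, 349.3995056152344), 30.585792541503906) [[0.406  0.3234 0.1802]
 [0.46   0.3778 0.1926]]
top 108 ((429.5329284667969, 348.3230285644531), 29.34632682800293) [[0.4019 0.3212 0.1813]
 [0.4563 0.3762 0.1947]]
```

>>> {"api": "move_arm", "payload": {
  "plan": [
    [[0,-0.02,0.4,0,0,0,1],[0,0,0.4,0,0,0,1],[0,0,0.4,0,0,0,1],[0,0,0.4,0,0,0,1],[0,0,0.2,0,0,0,1],[0,0,0.1,0,0,0,1],[0,0,0.06,0,0,0,1],[0,0,0,0,0,0,1],[0,0,0,0,0,0,1],[0,0,0,0,0,0,1]]
  ]
}}

```text
time: 10.7
tool_pos: [0.6563, 0.1505, 0.0063]
tool_rot: [-0.0, 1.0, -0.0, 0.001]
contact_force: [-0.0, 0.8, -0.8]
gripper_width: 0.205
grasp_force: 58.7
```

Run:
```python
from h import *
s=manip.state(); print(s["tool_pos"].round(4))
g=grab("side");P=cloud(g)
m=(abs(P[...,0]-.656)<.08)&(abs(P[...,1]-.148)<.08)&(P[...,2]>.003)&(P[...,2]<.012)&(g[0].min(-1)>130)
q=P[m]; print(len(q),cv2.minAreaRect((q[:,:2]*1000).astype(np.float32)))
cv2.imwrite("pics/s5.png",cv2.resize(g[0][170:270,210:320],None,fx=5,fy=5,interpolation=cv2.INTER_NEAREST))
```

```text
[0.6563 0.1505 0.0063]
39 ((662.540771484375, 112.78268432617188), (22.355831146240234, 77.80853271484375), 88.94204711914062)
```

View pics/s5.png

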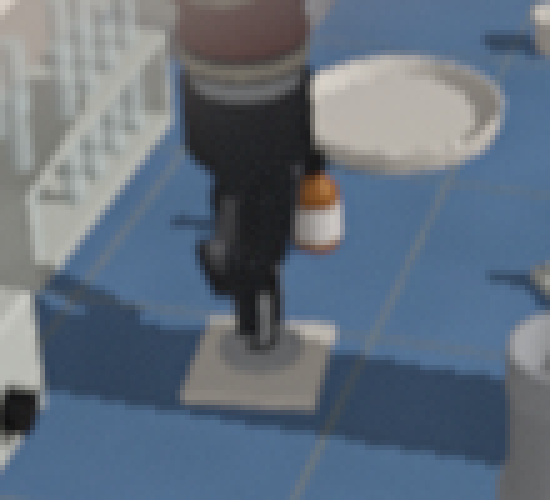

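The lid disc is at crop (262,345), centred on the tile (centre about (262,362), less the disc's height). I'll lower the last few mm, release and go back to the tower.

>>> {"api": "move_arm", "payload": {
  "plan": [
    [[0,0,0.02,0,0,0,1],[0,0,0.02,0,0,0,1],[0,0,0,0,0,0,1],[0,0,0,0,0,0,0.7],[0,0,0,0,0,0,0.5],[0,0,0,0,0,0,0.5],[0,0,0,0,0,0,0.5],[0,0,-0.3,0,0,0,0.5],[0,0,-0.45,0,0,0,0.5],[0,0,-0.45,0,0,0,0.5]]
  ]
}}

```text
time: 12.0
tool_pos: [0.6551, 0.1503, 0.1453]
tool_rot: [0.0, 1.0, -0.0, -0.0]
contact_force: [1.8, 0.4, 0.2]
gripper_width: 0.5
grasp_force: 0.0
```

>>> {"api": "move_arm", "payload": {
  "plan": [
    [[0,0,-0.4,0,0,0,0],[0,0,-0.15,0,0,0,0],[-0.268,-0.236,0,0,0,0,0],[-0.268,-0.236,0,0,0,0,0],[-0.268,-0.236,0,0,0,0,0],[-0.268,-0.236,0,0,0,0,0],[-0.268,-0.236,0,0,0,0,0],[-0.268,-0.236,0,0,0,0,0],[-0.268,-0.236,0,0,0,0,0],[0,0,0,0,0,0,0]]
  ]
}}

```text
time: 13.25
tool_pos: [0.428, 0.3497, 0.2086]
tool_rot: [0.001, 1.0, 0.002, -0.001]
contact_force: [0.2, 0.2, -0.2]
gripper_width: 0.999
grasp_force: 0.0
```

```bash
python3 tip.py
python3 - <<'E'
from h import *
s=manip.state(); g=grab("side");P=cloud(g)
m=(abs(P[...,0]-.656)<.05)&(abs(P[...,1]-.148)<.05)&(P[...,2]>.003)&(P[...,2]<.05)
q=P[m]
for lo,hi in((.006,.011),(.013,.022),(.03,.05)):
    r=q[(q[:,2]>lo)&(q[:,2]<hi)]; print(len(r),np.percentile(r,[2,50,98],axis=0).round(4) if len(r) else'')
m=(abs(P[...,0]-.432)<.06)&(abs(P[...,1]-.348)<.06)&(P[...,2]>.18)&(P[...,2]<.2); q=P[m]
print(len(q),cv2.minEnclosingCircle((q[:,:2]*1000).astype(np.float32)))
E
```

```text
[0.428  0.3497 0.2086] 0.999 lowest [0.2455 0.2472 0.2472 0.248  0.2482 0.2484 0.2488 0.2488 0.2494 0.2498
 0.2499 0.251 ]
x [0.4181 0.4395] y [0.3964 0.4068]
218 [[0.6182 0.1067 0.0061]
 [0.6561 0.1648 0.0077]
 [0.6987 0.1909 0.0103]]
111 [[0.6319 0.1294 0.0134]
 [0.6517 0.1573 0.0164]
 [0.6796 0.1753 0.0197]]
34 [[0.6475 0.1435 0.0305]
 [0.6554 0.1557 0.0389]
 [0.6637 0.1619 0.0418]]
259 ((433.2881774902344, 349.49066162109375), 30.055545806884766)
```

>>> {"api": "move_arm", "payload": {
  "plan": [
    [[0.03,0,0.2,0,0,0,0],[0,0,0.2,0,0,0,0],[0,0,0.163,0,0,0,0],[0,0,0,0,0,0,0],[0,0,0,0,0,0,1],[0,0,0,0,0,0,1],[0,0,0,0,0,0,1],[0,0,0,0,0,0,1],[0,0,0,0,0,0,1],[0,0,0,0,0,0,1]]
  ]
}}

```text
time: 14.6
tool_pos: [0.4353, 0.3492, 0.1447]
tool_rot: [-0.001, 1.0, -0.0, 0.002]
contact_force: [1.2, -1.3, 5.6]
gripper_width: 0.652
grasp_force: 64.5
```

Run:
```python
from h import *
g=grab("side"); cv2.imwrite("pics/s6.png",cv2.resize(g[0][180:320,260:380],None,fx=4,fy=4,interpolation=cv2.INTER_NEAREST))
```

```text
(no output)
```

View pics/s6.png

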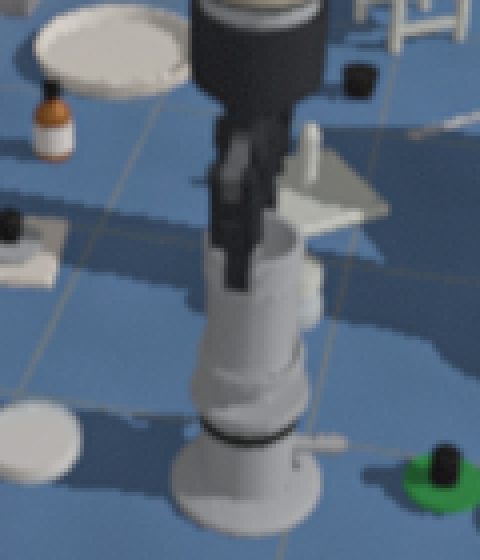

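The fingers hold the cup's collar at crop (238,270), and the tower still stands upright. Next I'll lift the cup and carry it over the peg.

>>> {"api": "move_arm", "payload": {
  "plan": [
    [[0,0,-0.08,0,0,0,1],[0,0,-0.27,0,0,0,1],[0.018,0.3,0,0,0,0,1],[0.018,0.4,0,0,0,0,1],[0.018,0.4,0,0,0,0,1],[0.018,0.4,0,0,0,0,1],[0.018,0.4,0,0,0,0,1],[0.018,0.4,0,0,0,0,1],[0.017,0.3,0,0,0,0,1],[0,0.15,0,0,0,0,1]]
  ]
}}

```text
time: 15.9
tool_pos: [0.4482, 0.0172, 0.184]
tool_rot: [-0.0, 1.0, -0.001, -0.001]
contact_force: [0.1, -0.3, -2.7]
gripper_width: 0.652
grasp_force: 64.7
```

```bash
cat > cup.py <<'E'
from h import *
s=manip.state(); print(s["tool_pos"].round(4),s["grasp_force"])
x,y,z=s["tool_pos"]
for n in("side","top"):
    g=grab(n);P=cloud(g)
    m=(abs(P[...,0]-x)<.06)&(abs(P[...,1]-y)<.06)&(P[...,2]>.05)&(P[...,2]<z+.06)
    q=P[m]
    for zz in np.arange(.06,.24,.015):
        r=q[abs(q[:,2]-zz)<.008]
        if len(r)>8: print(n,zz.round(3),len(r),"x",np.percentile(r[:,0],[3,97]).round(4),r[:,0].mean().round(4),"y",np.percentile(r[:,1],[3,97]).round(4))
    if n=="side": 
        c=V=g[5]@[x,y,.1,1]; u=int(c[0]/c[2]*g[2]+g[3]);v=int(c[1]/c[2]*g[2]+g[4]); cv2.imwrite("pics/c.png",cv2.resize(g[0][max(v-70,0):v+60,u-60:u+60],None,fx=4,fy=4,interpolation=cv2.INTER_NEAREST)); print(u,v)
E
python3 cup.py
```

```text
[0.4482 0.0172 0.184 ] 64.71330665051937
side 0.06 25 x [0.4406 0.4533] 0.447 y [0.0147 0.0269]
side 0.15 62 x [0.4204 0.4723] 0.4446 y [0.0192 0.045 ]
side 0.165 81 x [0.4207 0.469 ] 0.4441 y [0.0225 0.0455]
side 0.18 80 x [0.4216 0.4692] 0.4447 y [0.0246 0.0458]
side 0.195 86 x [0.4211 0.4696] 0.4433 y [0.0184 0.046 ]
side 0.21 83 x [0.4188 0.4727] 0.4427 y [-0.0063  0.0522]
side 0.225 125 x [0.4195 0.4716] 0.4418 y [-0.0079  0.0603]
337 202
```

View pics/c.png

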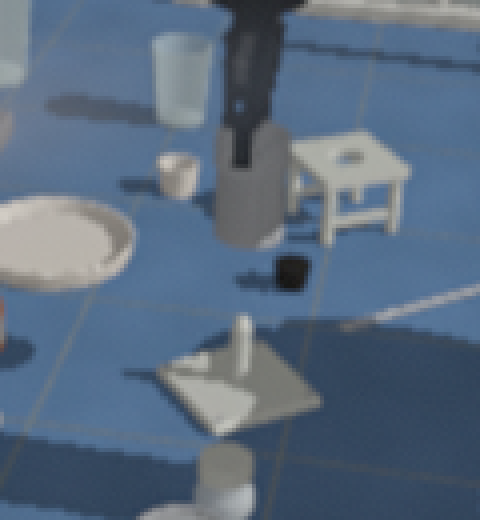

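The cup hangs upright at crop (252,185), straight above the peg at (243,345). Cup and peg agree to within 2 mm, so I'll lower it.

>>> {"api": "move_arm", "payload": {
  "plan": [
    [[0.012,0,0.3,0,0,0,1],[0,0,0.3,0,0,0,1],[0,0,0.2,0,0,0,1],[0,0,0.15,0,0,0,1],[0,0,0.1,0,0,0,1],[0,0,0.05,0,0,0,1],[0,0,0.02,0,0,0,1],[0,0,0,0,0,0,1],[0,0,0,0,0,0,1],[0,0,0,0,0,0,1]]
  ]
}}

```text
time: 17.25
tool_pos: [0.4508, 0.0186, 0.0508]
tool_rot: [0.0, 1.0, -0.0, 0.0]
contact_force: [-0.9, -0.3, -1.8]
gripper_width: 0.653
grasp_force: 64.7
```

>>> {"api": "move_arm", "payload": {
  "plan": [
    [[0,0,0.02,0,0,0,1],[0,0,0,0,0,0,1],[0,0,0,0,0,0,0.2],[0,0,0,0,0,0,0],[0,0,0,0,0,0,0],[0,0,0,0,0,0,0],[0,0,-0.2,0,0,0,0],[0,0,-0.4,0,0,0,0],[0,0,-0.4,0,0,0,0],[0,0,-0.3,0,0,0,0]]
  ]
}}

```text
time: 18.5
tool_pos: [0.4509, 0.0186, 0.2065]
tool_rot: [0.0, 1.0, -0.0, 0.001]
contact_force: [1.6, 0.6, -0.1]
gripper_width: 0.998
grasp_force: 0.0
```

Run:
```python
from h import *
s=manip.state(); print(s["tool_pos"].round(4),s["gripper_width"],s["joint_pos"].round(2))
for n in("side","top"):
    g=grab(n);P=cloud(g)
    m=(abs(P[...,0]-.447)<.05)&(abs(P[...,1]-.019)<.05)&(P[...,2]>.02)&(P[...,2]<.11);q=P[m]
    print(n,"cup",len(q))
    for lo,hi in((.03,.06),(.07,.088),(.088,.105)):
        r=q[(q[:,2]>lo)&(q[:,2]<hi)]
        if len(r)>8:print(lo,np.percentile(r,[2,98],axis=0).round(4).tolist())
    for lo,hi in((.09,.125),(.06,.09)):
        m=(abs(P[...,0]-.432)<.06)&(abs(P[...,1]-.348)<.06)&(P[...,2]>lo)&(P[...,2]<hi); q=P[m]
        if len(q)>5: print("twr",lo,len(q),cv2.minEnclosingCircle((q[:,:2]*1000).astype(np.float32)),np.percentile(q,[2,50,98],axis=0).round(4).tolist())
    if n=="side": cv2.imwrite("pics/s7.png",cv2.resize(g[0][170:320,260:390],None,fx=4,fy=4,interpolation=cv2.INTER_NEAREST))
```

```text
[0.4509 0.0186 0.2065] 0.9984035530553229 [-0.12 -0.39  2.    0.    1.53  1.45]
side cup 457
0.03 [[0.4226, 0.0231, 0.0303], [0.4745, 0.0475, 0.059]]
0.07 [[0.4214, -0.008, 0.0711], [0.4749, 0.049, 0.0875]]
0.088 [[0.4222, -0.0088, 0.0881], [0.4753, 0.0483, 0.096]]
twr 0.09 441 ((433.7157287597656, 350.1597900390625), 33.28622817993164) [[0.403, 0.3195, 0.101], [0.4328, 0.3522, 0.1067], [0.4628, 0.3807, 0.1116]]
twr 0.06 348 ((433.33447265625, 351.10723876953125), 36.502437591552734) [[0.3991, 0.342, 0.0606], [0.4288, 0.3715, 0.0818], [0.4671, 0.3854, 0.0883]]
top cup 39
0.088 [[0.4168, -0.004, 0.0883], [0.4383, 0.0446, 0.0998]]
twr 0.09 325 ((430.0671691894531, 349.7162170410156), 32.658721923828125) [[0.4015, 0.3194, 0.0988], [0.4301, 0.3498, 0.1061], [0.4591, 0.3787, 0.115]]
twr 0.06 81 ((429.1778869628906, 348.46551513671875), 36.429439544677734) [[0.3932, 0.3132, 0.0747], [0.4222, 0.3264, 0.0811], [0.465, 0.3671, 0.0885]]
```

View pics/s7.png

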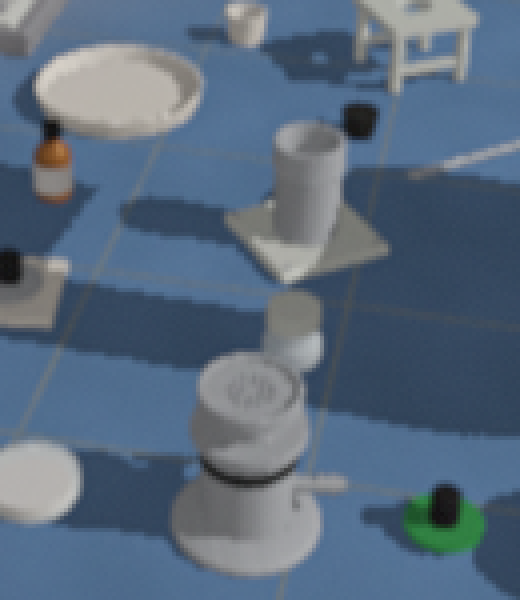

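The cup stands over the peg at crop (305,190), and the support plate with its holes is exposed at (250,385). Back to the tower for the plate.

>>> {"api": "move_arm", "payload": {
  "plan": [
    [[-0.02,-0.35,0,0,0,0,0],[-0.02,-0.35,0,0,0,0,0],[-0.02,-0.35,0,0,0,0,0],[-0.02,-0.35,0,0,0,0,0],[-0.02,-0.35,0,0,0,0,0],[-0.02,-0.35,0,0,0,0,0],[-0.02,-0.35,0,0,0,0,0],[-0.018,-0.312,0.2,0,0,0,0],[0,0,0.3,0,0,0,0],[0,0,0,0,0,0,0]]
  ]
}}

```text
time: 19.85
tool_pos: [0.4285, 0.3488, 0.139]
tool_rot: [0.002, 1.0, 0.0, -0.004]
contact_force: [0.8, -0.0, 0.5]
gripper_width: 1.004
grasp_force: 0.0
```

```bash
python3 tip.py
python3 - <<'E'
from h import *
s=manip.state(); g=grab("side");P=cloud(g)
m=(abs(P[...,0]-.432)<.06)&(abs(P[...,1]-.348)<.06)&(P[...,2]>.095)&(P[...,2]<.118); q=P[m]
print(cv2.minEnclosingCircle((q[:,:2]*1000).astype(np.float32)))
m=(abs(P[...,0]-.432)<.04)&(abs(P[...,1]-.348)<.08)&(P[...,2]>.17)&(P[...,2]<.22); q=P[m]
print(np.percentile(q[q[:,1]<.34],[2,98],axis=0).round(4) if (q[:,1]<.34).sum()>5 else 0)
E
```

```text
[0.4285 0.3488 0.139 ] 1.004 lowest [0.1765 0.1776 0.1777 0.1778 0.178  0.1788 0.1791 0.1795 0.1795 0.1796
 0.1814 0.1831]
x [0.4197 0.4402] y [0.3965 0.4061]
((432.95562744140625, 350.2484130859375), 33.92316436767578)
[[0.4203 0.3014 0.1827]
 [0.4346 0.3085 0.2156]]
```

>>> {"api": "move_arm", "payload": {
  "plan": [
    [[0,0,0.25,0,0,0,0],[0,0,0.25,0,0,0,0],[0,0,0.08,0,0,0,0],[0,0,0,0,0,0,0],[0,0,0,0,0,0,0],[0,0,0,0,0,0,1],[0,0,0,0,0,0,1],[0,0,0,0,0,0,1],[0,0,0,0,0,0,1],[0,0,0,0,0,0,1]]
  ]
}}

```text
time: 21.2
tool_pos: [0.4328, 0.3507, 0.0766]
tool_rot: [-0.001, 1.0, -0.0, 0.001]
contact_force: [-0.9, -1.5, 6.0]
gripper_width: 0.709
grasp_force: 68.1
```

```bash
cat > look.py <<'E'
from h import *
import sys
x,y,z=map(float,sys.argv[1:4]); h=int(sys.argv[4])
g=grab("side"); c=g[5]@[x,y,z,1]; u=int(c[0]/c[2]*g[2]+g[3]);v=int(c[1]/c[2]*g[2]+g[4])
o=(max(u-h,0),max(v-h,0)); cv2.imwrite(sys.argv[5],cv2.resize(g[0][o[1]:v+h,o[0]:u+h],None,fx=240//h,fy=240//h,interpolation=cv2.INTER_NEAREST)); print("origin",o,"scale",240//h)
E
python3 tip.py; python3 look.py .432 .35 .11 40 pics/s8.png
```

```text
[0.4328 0.3507 0.0766] 0.709 lowest [0.0674 0.0677 0.068  0.0681 0.0681 0.0687 0.0687 0.0688 0.0691 0.0745
 0.0749 0.0753]
x [0.4004 0.465 ] y [0.3537 0.3852]
origin (282, 226) scale 6
```

View pics/s8.png

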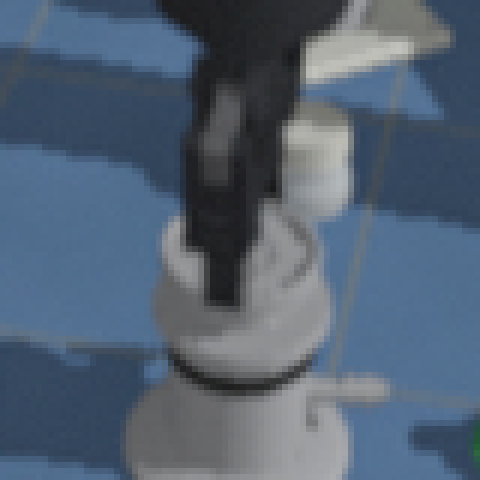

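The fingers are closed on the plate's rim, with the near tip at crop (222,305). I'll check the tip height against the disc (z from 0.101 to 0.111).

Run:
```python
from h import *
g=grab("side");P=cloud(g)
for v in range(264,282): print(v,g[0][v,[316,319,321]].max(-1),P[v,319].round(4),P[v,306].round(4))
```

```text
264 [33 36 35] [0.4303 0.4101 0.1644] [5.027e-01 2.182e-01 4.000e-04]
265 [35 35 34] [0.4306 0.4082 0.16  ] [ 5.018e-01  2.218e-01 -2.000e-04]
266 [36 38 35] [0.4296 0.4131 0.1612] [0.5004 0.2279 0.0013]
267 [39 35 32] [0.4295 0.4138 0.159 ] [0.4996 0.2314 0.0005]
268 [54 31 34] [0.43   0.4103 0.1533] [4.987e-01 2.354e-01 3.000e-04]
269 [68 34 38] [0.4326 0.3953 0.1378] [0.4976 0.24   0.0006]
270 [69 38 47] [0.4328 0.3941 0.1339] [4.968e-01 2.437e-01 1.000e-04]
271 [67 37 46] [0.4329 0.3929 0.13  ] [ 0.4961  0.2466 -0.001 ]
272 [68 35 45] [0.4326 0.394  0.128 ] [ 4.950e-01  2.515e-01 -4.000e-04]
273 [66 34 51] [0.4324 0.3947 0.1257] [ 0.4942  0.2546 -0.0013]
274 [62 32 52] [0.4329 0.3916 0.12  ] [ 4.93e-01  2.60e-01 -2.00e-04]
275 [58 31 51] [0.4325 0.3935 0.1187] [4.919e-01 2.647e-01 4.000e-04]
276 [70 43 54] [0.4325 0.393  0.1153] [ 0.4915  0.2667 -0.0015]
277 [92 78 76] [0.4333 0.3883 0.1082] [ 4.902e-01  2.721e-01 -3.000e-04]
278 [103 101 101] [0.4341 0.3833 0.1009] [ 0.4893  0.2759 -0.0005]
279 [103 104 111] [0.4368 0.3677 0.084 ] [ 0.4892  0.2766 -0.0034]
280 [ 98 109 120] [0.4366 0.3681 0.0812] [0.4871 0.2858 0.0013]
281 [105 126 137] [0.4356 0.3733 0.0827] [ 0.4867  0.2874 -0.0008]
```

The grip is too high, with the tip at z≈0.108. I'll open, go 8 mm lower and grip again.

>>> {"api": "move_arm", "payload": {
  "plan": [
    [[0,0,0,0,0,0,0],[0,0,0,0,0,0,0],[0,0,0,0,0,0,0],[0,0,0.04,0,0,0,0],[0,0,0.03,0,0,0,0],[0,0,0,0,0,0,1],[0,0,0,0,0,0,1],[0,0,0,0,0,0,1],[0,0,0,0,0,0,1],[0,0,0,0,0,0,1]]
  ]
}}

```text
time: 22.6
tool_pos: [0.4317, 0.3503, 0.0662]
tool_rot: [-0.0, 1.0, -0.0, 0.0]
contact_force: [0.1, 0.2, 1.5]
gripper_width: 0.729
grasp_force: 65.7
```

Run:
```python
from h import *
g=grab("side");P=cloud(g)
for v in range(274,284): print(v,g[0][v,[316,319,321]].max(-1),P[v,319].round(4))
m=(abs(P[...,0]-.432)<.06)&(abs(P[...,1]-.348)<.06)&(P[...,2]>.095)&(P[...,2]<.118)&(g[0].max(-1)>90); q=P[m]
print(len(q),np.percentile(q,[2,50,98],axis=0).round(4))
```

```text
274 [75 36 38] [0.4324 0.3945 0.1225]
275 [73 35 39] [0.4329 0.3914 0.1169]
276 [73 32 43] [0.4321 0.395  0.1171]
277 [71 34 45] [0.4329 0.3906 0.1102]
278 [67 34 47] [0.4322 0.3938 0.11  ]
279 [69 36 45] [0.4322 0.3937 0.1069]
280 [80 70 65] [0.432  0.3942 0.1043]
281 [100 120 108] [0.4356 0.3735 0.0829]
282 [131 145 137] [0.4353 0.3747 0.0809]
283 [147 150 148] [0.4341 0.3809 0.0833]
227 [[0.4042 0.3232 0.1005]
 [0.4213 0.3563 0.1071]
 [0.4639 0.3882 0.1133]]
```

>>> {"api": "move_arm", "payload": {
  "plan": [
    [[0,0,-0.08,0,0,0,1],[0,0,-0.35,0,0,0,1],[0,0,-0.4,0,0,0,1],[0.19,0.35,0,0,0,0,1],[0.19,0.44,0,0,0,0,1],[0.19,0.44,0,0,0,0,1],[0.19,0.44,0,0,0,0,1],[0.19,0.44,0,0,0,0,1],[0.19,0.44,0,0,0,0,1],[0.19,0.44,0,0,0,0,1]]
  ]
}}

```text
time: 23.9
tool_pos: [0.5912, -0.0104, 0.1656]
tool_rot: [-0.0, 1.0, -0.0, -0.0]
contact_force: [0.7, 0.5, -1.5]
gripper_width: 0.728
grasp_force: 66.3
```

>>> {"api": "move_arm", "payload": {
  "plan": [
    [[0.19,0.44,0,0,0,0,1],[0.19,0.44,0,0,0,0,1],[0.17,0.35,0,0,0,0,1],[0,0.16,0,0,0,0,1],[0,0,0.2,0,0,0,1],[0,0,0.3,0,0,0,1],[0,0,0,0,0,0,1],[0,0,0,0,0,0,1],[0,0,0,0,0,0,1],[0,0,0,0,0,0,1]]
  ]
}}

```text
time: 25.15
tool_pos: [0.6579, -0.1757, 0.1074]
tool_rot: [0.0, 1.0, 0.0, 0.001]
contact_force: [-0.1, 1.0, -2.4]
gripper_width: 0.728
grasp_force: 66.3
```

```bash
python3 - <<'E'
from h import *
g=grab("side");P=cloud(g)
m=(abs(P[...,0]-.658)<.06)&(abs(P[...,1]+.176)<.06)&(P[...,2]>.06)&(P[...,2]<.1)&(g[0].max(-1)>90); q=P[m]
print(len(q),np.percentile(q,[2,50,98],axis=0).round(4))
m=(abs(P[...,0]-.658)<.1)&(abs(P[...,1]+.176)<.1)&(P[...,2]>.013)&(P[...,2]<.022)&(g[0].min(-1)>120); q=P[m]
print(len(q),cv2.minEnclosingCircle((q[:,:2]*1000).astype(np.float32)),np.percentile(q,[2,98],axis=0).round(4))
E
python3 look.py .658 -.17 .05 48 pics/s9.png
```

```text
origin (240, 134) scale 5Traceback (most recent call last):
  File "<stdin>", line 4, in <module>
    return _quantile_unchecked(
        a, q, axis, out, overwrite_input, method, keepdims, weights)
    return _ureduce(a,
                    func=_quantile_ureduce_func,
    ...<5 lines>...
                    overwrite_input=overwrite_input,
                    method=method)
    r = func(a, **kwargs)
    result = _quantile(arr,
                       quantiles=q,
    ...<2 lines>...
                       out=out,
                       weights=wgt)
    slices_having_nans = np.isnan(arr[-1, ...])
                                  ~~~^^^^^^^^^
IndexError: index -1 is out of bounds for axis 0 with size 0
```

View pics/s9.png

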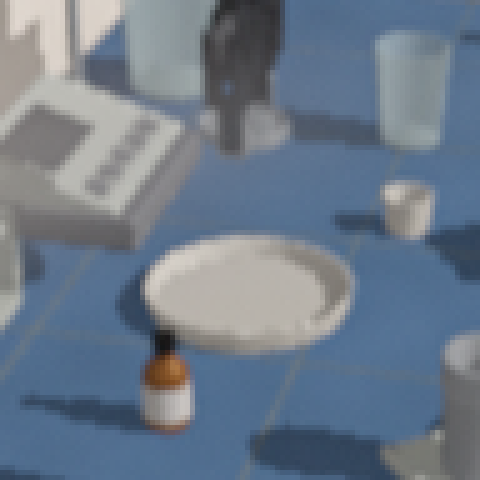

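The plate is held level at crop (245,128), above the dish at (248,290). I'll lower it in.

>>> {"api": "move_arm", "payload": {
  "plan": [
    [[0,0,0.3,0,0,0,1],[0,0,0.3,0,0,0,1],[0,0,0.2,0,0,0,1],[0,0,0.15,0,0,0,1],[0,0,0.08,0,0,0,1],[0,0,0.04,0,0,0,1],[0,0,0.015,0,0,0,1],[0,0,0,0,0,0,1],[0,0,0,0,0,0,1],[0,0,0,0,0,0,1]]
  ]
}}

```text
time: 26.5
tool_pos: [0.6573, -0.1756, -0.0242]
tool_rot: [0.0, 1.0, -0.0, 0.0]
contact_force: [-0.1, -0.2, -1.9]
gripper_width: 0.728
grasp_force: 66.3
```

Run:
```python
from h import *
s=manip.state();print(s["tool_pos"].round(4),s["contact_force"].round(1))
g=grab("side");P=cloud(g)
a=P[170:215,255:330];c=g[0][170:215,255:330]
m=(abs(a[...,0]-.658)<.034)&(abs(a[...,1]+.176)<.045)&(a[...,2]<.03)&(c.max(-1)<150)
q=a[m]; print(len(q),np.percentile(q,[5,50,95],axis=0).round(4))
```

```text
[ 0.6573 -0.1756 -0.0242] [-0.1 -0.2 -1.9]
119 [[ 0.6388 -0.2077  0.0029]
 [ 0.6566 -0.1581  0.016 ]
 [ 0.6894 -0.133   0.0259]]
```

>>> {"api": "move_arm", "payload": {
  "plan": [
    [[0,0,0.006,0,0,0,1],[0,0,0,0,0,0,0.2],[0,0,0,0,0,0,0.1],[0,0,0,0,0,0,0.1],[0,0,0,0,0,0,0.1],[0,0,-0.1,0,0,0,0.1],[0,0,-0.4,0,0,0,0.1],[0,0,-0.45,0,0,0,0.3],[0,0,-0.45,0,0,0,0.3],[0,0,-0.3,0,0,0,0.3]]
  ]
}}

```text
time: 27.8
tool_pos: [0.6582, -0.1759, 0.1837]
tool_rot: [0.001, 1.0, -0.0, 0.003]
contact_force: [-0.5, 0.2, 0.5]
gripper_width: 0.696
grasp_force: 0.0
```

>>> {"api": "move_arm", "payload": {
  "plan": [
    [[-0.19,-0.35,0,0,0,0,0.3],[-0.19,-0.44,0,0,0,0,0.3],[-0.19,-0.44,0,0,0,0,0.3],[-0.19,-0.44,0,0,0,0,0.3],[-0.19,-0.44,0,0,0,0,0.3],[-0.19,-0.44,0,0,0,0,0.3],[-0.19,-0.44,0,0,0,0,0.3],[-0.19,-0.44,0,0,0,0,0.3],[-0.19,-0.44,0,0,0,0,0.3],[-0.17,-0.35,0,0,0,0,0.3]]
  ]
}}

```text
time: 29.05
tool_pos: [0.4306, 0.3329, 0.1799]
tool_rot: [-0.001, 1.0, 0.0, 0.001]
contact_force: [-0.3, 0.2, -0.4]
gripper_width: 0.696
grasp_force: 0.0
```

```bash
python3 tip.py
python3 - <<'E'
from h import *
for n in("side","top"):
    g=grab(n);P=cloud(g)
    m=(abs(P[...,0]-.658)<.06)&(abs(P[...,1]+.176)<.06)&(P[...,2]>.011)&(P[...,2]<.03)
    q=P[m]; print(n,"screen",len(q),np.percentile(q,[3,50,97],axis=0).round(4).tolist())
    for lo,hi in((.092,.108),(.072,.09)):
        m=(abs(P[...,0]-.432)<.06)&(abs(P[...,1]-.348)<.06)&(P[...,2]>lo)&(P[...,2]<hi); q=P[m]
        if len(q)>5: print("base",lo,len(q),cv2.minEnclosingCircle((q[:,:2]*1000).astype(np.float32)),np.percentile(q,[2,98],axis=0).round(4).tolist())
    c=g[0][130:210,220:330] if n=="side" else 0
    if n=="side": a=cv2.resize(g[0][165:215,255:335],None,fx=6,fy=6,interpolation=cv2.INTER_NEAREST); b=cv2.resize(g[0][220:310,280:360],None,fx=6,fy=6,interpolation=cv2.INTER_NEAREST)[:300]; cv2.imwrite("pics/s10.png",np.vstack([a,b]))
E
```

```text
[0.4306 0.3329 0.1799] 0.696 lowest [0.2081 0.2094 0.2103 0.2106 0.2107 0.2108 0.2109 0.2124 0.2127 0.2128
 0.2133 0.214 ]
x [0.4212 0.4422] y [0.3659 0.3776]
side screen 169 [[0.6031, -0.2325, 0.0114], [0.6587, -0.1781, 0.015], [0.713, -0.122, 0.0202]]
base 0.092 123 ((432.5209655761719, 350.3699645996094), 22.885698318481445) [[0.4128, 0.3288, 0.0922], [0.4524, 0.3716, 0.1023]]
base 0.072 404 ((432.73016357421875, 350.478271484375), 37.585350036621094) [[0.3992, 0.3256, 0.0759], [0.4673, 0.3849, 0.0891]]
top screen 264 [[0.6129, -0.2315, 0.0114], [0.657, -0.174, 0.0153], [0.7136, -0.1213, 0.0228]]
base 0.072 49 ((429.1342468261719, 348.3378601074219), 36.21630859375) [[0.3933, 0.3161, 0.0747], [0.4625, 0.3728, 0.0884]]
```

View pics/s10.png

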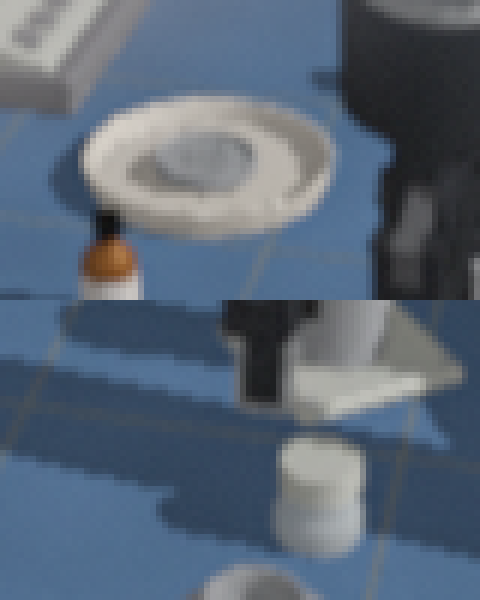

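The plate lies flat in the dish at crop (205,165). Next, the base collar.

>>> {"api": "move_arm", "payload": {
  "plan": [
    [[0.01,-0.142,0,0,0,0,0.3],[0,0,0.3,0,0,0,0.3],[0,0,0.3,0,0,0,0.3],[0,0,0.25,0,0,0,0.3],[0,0,0.116,0,0,0,0.3],[0,0,0,0,0,0,0.3],[0,0,0,0,0,0,0.3],[0,0,0,0,0,0,1],[0,0,0,0,0,0,1],[0,0,0,0,0,0,1]]
  ]
}}

```text
time: 30.45
tool_pos: [0.4341, 0.3487, 0.0652]
tool_rot: [-0.001, 1.0, -0.0, 0.002]
contact_force: [-1.9, -1.6, 5.8]
gripper_width: 0.486
grasp_force: 59.8
```

Run:
```python
from h import *
s=manip.state();print(s["tool_pos"].round(4),s["contact_force"].round(1),s["gripper_width"],s["grasp_force"])
g=grab("side");P=cloud(g)
for v in range(270,292): print(v,g[0][v,[316,319,321]].max(-1),P[v,319].round(4))
```

```text
[0.4341 0.3487 0.0652] [-1.9 -1.6  5.8] 0.48626525659148045 59.78188969194889
270 [68 34 30] [0.4353 0.3796 0.1217]
271 [82 33 35] [0.435  0.3809 0.1198]
272 [82 35 39] [0.4344 0.3841 0.1196]
273 [76 35 40] [0.4353 0.3787 0.1119]
274 [73 35 43] [0.4351 0.3792 0.1094]
275 [74 35 47] [0.4354 0.3771 0.1046]
276 [73 32 45] [0.4345 0.3818 0.1056]
277 [76 35 47] [0.4344 0.3822 0.1029]
278 [85 57 59] [0.4348 0.3792 0.0972]
279 [96 94 96] [0.4367 0.3682 0.0845]
280 [ 99 124 122] [0.4363 0.3701 0.083 ]
281 [105 141 140] [0.4356 0.3733 0.0828]
282 [130 149 147] [0.4351 0.3759 0.082 ]
283 [146 149 149] [0.4345 0.3788 0.0815]
284 [137 147 148] [0.4333 0.3851 0.084 ]
285 [118 132 141] [0.4336 0.3831 0.0791]
286 [106 116 128] [0.4331 0.3854 0.0781]
287 [ 95 107 117] [0.4342 0.3788 0.069 ]
288 [ 66  86 100] [0.4342 0.3782 0.0653]
289 [35 48 67] [0.434  0.3789 0.0627]
290 [53 31 35] [0.4338 0.3797 0.0602]
291 [88 61 55] [0.4337 0.3797 0.0571]
```

>>> {"api": "move_arm", "payload": {
  "plan": [
    [[0,0,0,0,0,0,0.3],[0,0,0,0,0,0,0.3],[0,0,0,0,0,0,0.3],[0,0,0.04,0,0,0,0.3],[0,0,0.025,0,0,0,0.3],[0,0,0,0,0,0,0.3],[0,0,0,0,0,0,1],[0,0,0,0,0,0,1],[0,0,0,0,0,0,1],[0,0,0,0,0,0,1]]
  ]
}}

```text
time: 31.75
tool_pos: [0.4334, 0.3486, 0.0562]
tool_rot: [-0.001, 1.0, -0.0, 0.001]
contact_force: [-0.2, 0.1, 6.1]
gripper_width: 0.495
grasp_force: 62.5
```

Run:
```python
from h import *
s=manip.state();print(s["tool_pos"].round(4),s["contact_force"].round(1),s["gripper_width"],s["grasp_force"])
g=grab("side");P=cloud(g)
for v in range(276,286): print(v,g[0][v,[316,319,321]].max(-1),P[v,319].round(4))
```

```text
[0.4334 0.3486 0.0562] [-0.2  0.1  6.1] 0.4947888771587791 62.46613547881428
276 [83 35 40] [0.435  0.379  0.1032]
277 [79 34 41] [0.434  0.3841 0.1045]
278 [76 33 39] [0.4354 0.3761 0.0945]
279 [73 34 39] [0.4342 0.3819 0.0965]
280 [74 38 41] [0.4343 0.3813 0.0929]
281 [83 65 59] [0.4342 0.3811 0.0897]
282 [102 111 100] [0.435  0.3765 0.0825]
283 [125 141 136] [0.4343 0.3796 0.0822]
284 [131 147 148] [0.4338 0.382  0.0812]
285 [118 135 141] [0.4331 0.3858 0.0816]
```

Good grip on the collar, with the tip just above the flange. Next I'll lift the base out and carry it to the holder.

>>> {"api": "move_arm", "payload": {
  "plan": [
    [[0,0,-0.1,0,0,0,1],[0,0,-0.3,0,0,0,1],[0,0,-0.4,0,0,0,1],[0,0,-0.12,0,0,0,1],[-0.025,0.35,0,0,0,0,1],[-0.025,0.45,0,0,0,0,1],[-0.025,0.45,0,0,0,0,1],[-0.025,0.45,0,0,0,0,1],[-0.025,0.45,0,0,0,0,1],[-0.025,0.45,0,0,0,0,1]]
  ]
}}

```text
time: 33.05
tool_pos: [0.4133, 0.0344, 0.1634]
tool_rot: [-0.0, 1.0, 0.0, -0.001]
contact_force: [1.1, -1.3, -2.8]
gripper_width: 0.496
grasp_force: 63.0
```

>>> {"api": "move_arm", "payload": {
  "plan": [
    [[-0.025,0.45,0,0,0,0,1],[-0.025,0.45,0,0,0,0,1],[-0.025,0.45,0,0,0,0,1],[-0.025,0.45,0,0,0,0,1],[-0.025,0.45,0,0,0,0,1],[-0.025,0.4,0,0,0,0,1],[0,0.221,0,0,0,0,1],[0,0,0,0,0,0,1],[0,0,0,0,0,0,1],[0,0,0,0,0,0,1]]
  ]
}}

```text
time: 34.3
tool_pos: [0.3965, -0.3074, 0.1647]
tool_rot: [-0.0, 1.0, 0.001, -0.0]
contact_force: [-0.6, 0.1, -2.5]
gripper_width: 0.492
grasp_force: 63.1
```

```bash
python3 - <<'E'
from h import *
s=manip.state();x,y,z=s["tool_pos"];print(s["tool_pos"].round(4),s["grasp_force"],s["joint_pos"].round(2))
g=grab("side");P=cloud(g)
for lo,hi in((.125,.138),(.14,.16),(.16,.182),(.182,.194),(.195,.21),(.06,.075)):
    m=(abs(P[...,0]-x)<.07)&(abs(P[...,1]-y)<.08)&(P[...,2]>lo)&(P[...,2]<hi)&(g[0].max(-1)>70); q=P[m]
    if len(q)>4: print(lo,len(q),np.percentile(q,[3,97],axis=0).round(4).tolist(),q.mean(0).round(4),cv2.minAreaRect((q[:,:2]*1000).astype(np.float32)))
E
python3 look.py .394 -.308 .13 40 pics/s11.png
```

```text
[ 0.3965 -0.3074  0.1647] 63.05264613176405 [-0.81 -0.22  1.94  0.    1.42  0.76]
0.14 19 [[0.3914, -0.3097, 0.1423], [0.4037, -0.2968, 0.1579]] [ 0.3971 -0.3032  0.1502] ((398.85223388671875, -302.878662109375), (11.83666706085205, 13.04321575164795), 77.48970031738281)
0.16 10 [[0.3925, -0.304, 0.161], [0.4204, -0.2914, 0.1784]] [ 0.4005 -0.2995  0.167 ] ((410.1059875488281, -297.81817626953125), (35.13296890258789, 10.103131294250488), 10.218815803527832)
0.182 95 [[0.3636, -0.3264, 0.1835], [0.4309, -0.2699, 0.193]] [ 0.3956 -0.2896  0.1892] ((396.2364196777344, -300.6400451660156), (71.54948425292969, 65.7838134765625), 13.352693557739258)
0.195 49 [[0.3774, -0.3236, 0.1952], [0.4182, -0.2741, 0.2091]] [ 0.397  -0.2957  0.2028] ((396.92608642578125, -298.57879638671875), (41.5629997253418, 52.10179901123047), 10.1459321975708)
0.06 279 [[0.3452, -0.3554, 0.0615], [0.4478, -0.2528, 0.0716]] [ 0.396  -0.302   0.0681] ((396.44970703125, -308.64337158203125), (96.2623519897461, 99.486083984375), 36.35003662109375)
origin (325, 115) scale 6
```

View pics/s11.png

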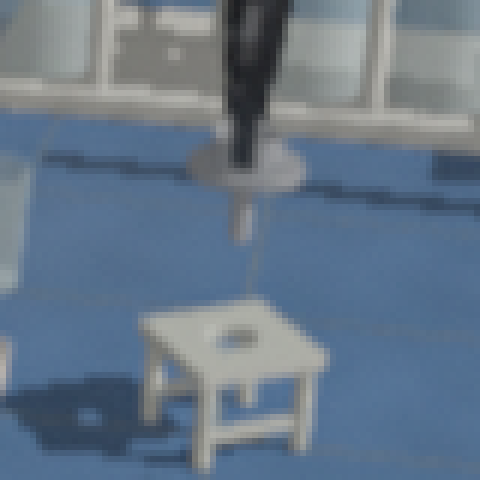

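The base hangs upright with its stem at crop (243,215), above the holder hole at (240,340). I'll do a quick ray check of the hole centre.

Run:
```python
from h import *
im,d,F,cx,cy,V=grab("side")
R=V[:3,:3];C=-R.T@V[:3,3]
def ray(u,v,z):
    r=R.T@np.array([(u-cx)/F,(v-cy)/F,1]); return (C+r*(z-C[2])/r[2]).round(4)
roi=im[163:182,352:378].astype(int)
mm=(roi[...,0]-roi[...,2]>15).astype(np.uint8)   # bluish = seen through
mg=(roi.max(-1)<165).astype(np.uint8)
n,l,st,ce=cv2.connectedComponentsWithStats(mg); print(st,ce)
for i in range(1,n): print(ray(352+ce[i][0],163+ce[i][1],.07))
c=np.array([[357,172],[374,172]]); print(ray(325+238/6,115+338/6,.07))
```

```text
[[  0   3  26  16 199]
 [  0   0  26  10 131]
 [  9   6   7   5  28]
 [  0   8  26  11 136]] [[12.30150754  9.14070352]
 [14.20610687  2.41221374]
 [12.10714286  8.03571429]
 [11.22794118 15.33823529]]
[ 0.3888 -0.3555  0.07  ]
[ 0.3919 -0.3007  0.07  ]
[ 0.3888 -0.2359  0.07  ]
[ 0.3895 -0.2985  0.07  ]
```

Run:
```python
from h import *
D=np.load("top0.npz");P=D["P"];im=D["im"]
g=grab("top");_,_,F,cx,cy,V=g;R=V[:3,:3];C=-R.T@V[:3,3]
def ray(u,v,z):
    r=R.T@np.array([(u-cx)/F,(v-cy)/F,1]); return (C+r*(z-C[2])/r[2]).round(4)
a,b=425,212
roi=im[b:b+34,a:a+36].astype(int); mm=(roi.max(-1)<175)
n,l,st,ce=cv2.connectedComponentsWithStats(mm.astype(np.uint8)); 
for i in range(1,n):
    if st[i][4]>15: print(st[i],ce[i],ray(a+ce[i][0],b+ce[i][1],.07))
D=np.load("side0.npz");im=D["im"];roi=im[163:182,350:380].astype(int)
for r in roi[2:16]: print(r[4:26].max(-1))
```

```text
[  0   0  17  12 113] [5.46902655 3.71681416] [ 0.4349 -0.2721  0.07  ]
[ 23   0  13  18 129] [30.92248062  5.7751938 ] [ 0.4269 -0.3551  0.07  ]
[12 12 11 11 88] [17.18181818 16.71590909] [ 0.3917 -0.3089  0.07  ]
[  0  17  12  17 110] [ 3.74545455 27.72727273] [ 0.3564 -0.2638  0.07  ]
[ 19  22  17  12 113] [29.53097345 29.28318584] [ 0.3502 -0.3475  0.07  ]
[136 137 138 140 141 142 144 146 148 150 153 152 153 157 156 149 142 140
 138 139 137 139]
[143 141 143 147 152 153 154 157 158 162 168 169 170 171 169 157 149 142
 138 138 138 137]
[156 157 159 163 167 168 169 170 170 171 172 172 171 171 172 168 159 150
 138 137 134 134]
[170 169 169 170 171 172 173 174 172 171 169 169 170 171 171 172 170 162
 148 141 135 133]
[171 170 170 170 172 176 180 174 166 158 154 153 156 164 170 171 171 170
 165 154 145 138]
[171 170 170 170 173 181 182 170 153 138 130 129 132 145 165 172 171 171
 171 169 158 150]
[170 172 170 170 172 178 172 157 146 135 123 121 121 136 164 171 172 171
 171 172 169 159]
[168 171 171 170 171 173 166 156 152 147 140 137 140 152 167 170 170 171
 171 171 172 171]
[156 167 171 172 170 172 170 164 159 158 158 160 163 168 171 171 171 171
 171 171 171 172]
[133 153 167 172 171 170 171 170 168 169 171 170 171 171 171 172 171 170
 171 171 170 171]
[121 129 152 167 171 172 172 171 170 171 171 172 171 171 171 170 170 170
 170 171 169 169]
[132 120 128 150 164 170 171 171 170 171 171 171 169 170 170 169 168 167
 168 167 162 159]
[135 125 117 128 147 166 171 171 170 169 168 168 169 168 163 159 157 157
 155 153 140 143]
[126 124 118 118 137 161 169 167 162 157 155 158 164 161 155 151 150 149
 148 144 125 134]
```

Top-camera hole at (0.3917, -0.3089) relative to the base's start confirms alignment within about 1.5 mm. Lowering now.

>>> {"api": "move_arm", "payload": {
  "plan": [
    [[0,0.01,0.25,0,0,0,1],[0,0,0.2,0,0,0,1],[0,0,0.15,0,0,0,1],[0,0,0.12,0,0,0,1],[0,0,0.1,0,0,0,1],[0,0,0.06,0,0,0,1],[0,0,0.04,0,0,0,1],[0,0,0,0,0,0,1],[0,0,0,0,0,0,1],[0,0,0,0,0,0,1]]
  ]
}}

```text
time: 35.75
tool_pos: [0.3969, -0.31, 0.0554]
tool_rot: [0.0, 1.0, -0.0, 0.0]
contact_force: [0.1, 0.5, -3.1]
gripper_width: 0.497
grasp_force: 63.1
```

>>> {"api": "move_arm", "payload": {
  "plan": [
    [[0,0,0.02,0,0,0,1],[0,0,0.012,0,0,0,1],[0,0,0,0,0,0,1],[0,0,0,0,0,0,0.4],[0,0,0,0,0,0,0.2],[0,0,0,0,0,0,0.2],[0,0,-0.1,0,0,0,0.2],[0,0,-0.4,0,0,0,0.2],[0,0,-0.45,0,0,0,0.2],[0,0,-0.45,0,0,0,0.2]]
  ]
}}

```text
time: 37.0
tool_pos: [0.3965, -0.3096, 0.2217]
tool_rot: [0.0, 1.0, -0.0, 0.0]
contact_force: [0.4, -1.1, 0.0]
gripper_width: 0.799
grasp_force: 0.0
```

Run:
```python
from h import *
s=manip.state();print(s["tool_pos"].round(4),s["contact_force"].round(1),s["gripper_width"])
g=grab("side");P=cloud(g)
def rep(n,x,y,r,lo,hi):
    m=(abs(P[...,0]-x)<r)&(abs(P[...,1]-y)<r)&(P[...,2]>lo)&(P[...,2]<hi); q=P[m]
    print(n,len(q),np.percentile(q,[2,50,98],axis=0).round(4).tolist() if len(q)>3 else '')
rep("base collar",.396,-.308,.04,.086,.11); rep("flange",.396,-.308,.06,.074,.084)
rep("amber",.665,.004,.03,.04,.09); rep("lid",.656,.15,.04,.013,.02); rep("cup",.447,.02,.04,.07,.11)
cv2.imwrite("pics/s12.png",cv2.resize(g[0][140:280,230:400],None,fx=4,fy=4,interpolation=cv2.INTER_CUBIC))
```

```text
[ 0.3965 -0.3096  0.2217] [ 0.4 -1.1  0. ] 0.7990731343906285
base collar 48 [[0.3782, -0.3321, 0.0869], [0.3971, -0.3033, 0.0922], [0.4174, -0.2872, 0.0959]]
flange 96 [[0.3626, -0.3337, 0.0746], [0.3961, -0.293, 0.0776], [0.4308, -0.2689, 0.0828]]
amber 70 [[0.6554, -0.0047, 0.0404], [0.6668, 0.0085, 0.0503], [0.6779, 0.0179, 0.0717]]
lid 110 [[0.6333, 0.1279, 0.0133], [0.6524, 0.1596, 0.016], [0.6803, 0.1768, 0.0192]]
cup 244 [[0.4214, -0.0081, 0.0706], [0.4492, 0.0296, 0.085], [0.4753, 0.0488, 0.0954]]
```

View pics/s12.png

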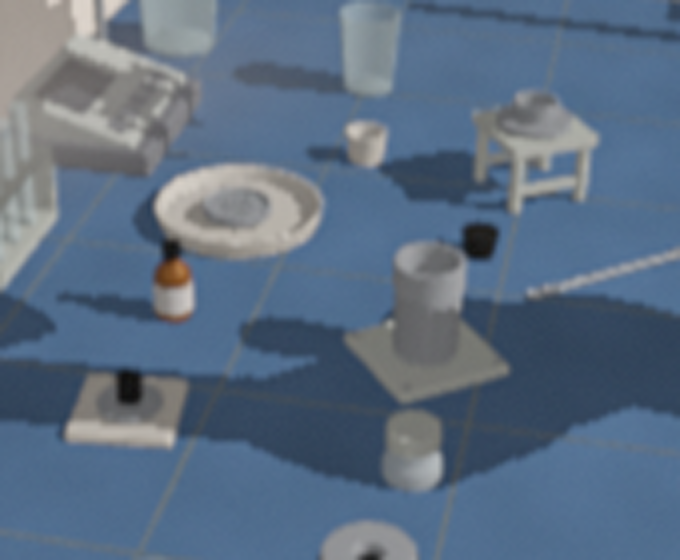

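All four pieces are in place: lid at (128,395), cup at (430,305), plate at (237,205) and base at (537,115), with the amber bottle still standing at (172,285). Collar z ≈ 0.096 confirms the base is seated. Handing in.

```bash
python3 -c "
from plant import manip
print(manip.job_done())"
```

```text
the job is handed in; nothing more can be done
None
```

I took the filter tower apart and handed the job in at about 37 s of the 128 s allowed. The last camera check showed the lid on the tile, the cup over the peg, the plate in the dish, the base in the holder and the amber bottle still standing; the hand-in gave no verdict.

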